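# Snap the tubes shut and raise the rack with its lift lever

## Task

Some of the snap caps on the tubes in the cooled block are still open: swing each one over and press it down until it clicks shut. Then, with all caps shut, turn the block's lift lever up until the rack stands at the very top of its lift, lever upright, and keep holding the lever there so that the tubes can be taken out: it springs back when let go, so finish with your hand still on it. Leave the bottle, the yellow rack and the pipette where they are.

Things in the scene. Friction and masses are not known exactly. Their poses are not given: they have to be found in the camera images.
- lifter: Cooled tube block, fixed: white housing 170 x 172 mm, 80 mm high; origin under its centre, +x away from its front panel and the robot, +y to its left (lever side), z up.
- rack_top (a point): Centre of the blue rack (154 x 170 mm plate) over the block, level with the tops of shut caps, 118 mm above the bench with the rack down (plate top 94 mm). It carries six 25 ml tubes: centres at block x -28 / +28 mm, y -50 / 0 / +50 mm. Back left, front middle and back right are shut and stay so.
- cap_a (a joint): Angle of the snap cap of the front row (nearer the robot), left-hand tube, at x -28, y +50 mm from the block's centre. 0 = shut; grows as the tab side swings up and back; 1.57 = standing on its hinge; stop at 1.75. Disc 36 mm across, 6 mm thick, tab in front, hinge at the back (+x).
- cap_a_hinge (a point): On the hinge axis (along the block's y) of cap_a, at the height of the tube's rim; 112 mm above the bench with the rack down. The shut cap's top is 6 mm above it, its centre 19 mm in front (block -x), its tab's front edge 46 mm.
- cap_a_tab (a point): On the upper face of cap_a's thumb tab, 42 mm from the hinge axis; the tab is 14 mm wide. A cap stays where it is left by its hinge's friction (about 1 N); the last 0.2 rad take about 4 N at the tab, 9 N at the middle, then it snaps to 0 and a detent holds it. Straight down on a standing cap jams: swing it over from behind, then press at the tab half.
- cap_b (a joint): Angle of the snap cap of the front row, right-hand tube, at x -28, y -50 mm. 0 = shut; grows as the tab side swings up and back; 1.57 = standing on its hinge; stop at 1.75. Same cap as cap_a.
- cap_b_hinge (a point): On the hinge axis (along the block's y) of cap_b, at the height of the tube's rim; 112 mm above the bench with the rack down. The shut cap's top is 6 mm above it, its centre 19 mm in front (block -x), its tab's front edge 46 mm.
- cap_b_tab (a point): On the upper face of cap_b's thumb tab, 42 mm from the hinge axis; the tab is 14 mm wide.
- cap_c (a joint): Angle of the snap cap of the back row, middle tube, at x +28, y 0 mm. 0 = shut; grows as the tab side swings up and back; 1.57 = standing on its hinge; stop at 1.75. Same cap as cap_a; may be shut already at the start.
- cap_c_hinge (a point): On the hinge axis (along the block's y) of cap_c, at the height of the tube's rim; 112 mm above the bench with the rack down. The shut cap's top is 6 mm above it, its centre 19 mm in front (block -x), its tab's front edge 46 mm.
- cap_c_tab (a point): On the upper face of cap_c's thumb tab, 42 mm from the hinge axis; the tab is 14 mm wide.
- lift_lever (a joint): Angle of the hand lever on the block's left (+y) side, which turns a shaft with two eccentric cams under the rack. 0 = level, pointing to the block's front (-x), where its spring and the rack's weight return it; it swings up and over towards +x. 1.571 = upright = top of the lift; beyond that the rack sinks again; stop at 2.1. About 2 to 5 N at the grip all the way (3 N at the top).
- lever_pivot (a point): On the shaft's axis (along the block's y), 60 mm above the bench, 152 mm to the left of the block's centre: the centre of the circle on which lever_grip moves.
- lever_grip (a point): Centre of the lever's black round grip: a bar 18 mm in diameter, 66 mm long, parallel to the block's y, 100 mm from the shaft's axis. It is 60 mm above the bench when the lever is level, 160 mm when upright; its inner end is at the lever arm, its outer end free. It is a sleeve that revolves freely on its pin, so a hand that holds it need not tilt as the lever swings.
- carrier (a joint): Lift of the blue rack: 0 = down, 0.020 m = top of the lift (20 mm times the sine of the lever's angle).
- reagent_center (a point): Bystander: white reagent bottle, 60 mm across, 115 mm tall, standing right of the block; the point is at half its height.
- yellow_rack: Bystander: yellow microtube rack 100 x 130 x 45 mm, on the bench right of the block; origin under its centre.
- pipette: Bystander: pipette lying on the bench to the left beyond the lever, about 245 mm long, 30 mm high; origin on the bench at the front end of its grip, its tip to its +x.

How it is judged:
By the outcome, as a careful person would: the job done as asked, in the order asked, and still so for the second after the job is handed in, while the arm keeps its last pose, push and grip.
It also fails if it takes over 67 s, if anything falls off the work surface, if the arm or the gripper's body presses on something with over 40 N, if the wrist force passes 120 N, or if a joint passes its speed limit or range.

## Robot

A 6-joint arm with a two-finger parallel gripper is mounted at the origin on the work surface. World frame = base frame: x ahead of the robot, y to its left, z up, the work surface at z = 0. Lengths are in m, angles in rad, forces in N, time in s.
With the tool pointing down it reaches from about 0.375 to 0.9 m from the base axis. Payload 3.1 kg.
Tool frame: the origin (TCP) lies between the finger pads; the fingertips stand 17 mm ahead of it and the grasp point (between the pads) lies 2 mm behind it (robot.nose_length is the distance from the TCP to the fingertips, in m); z points along the fingers, y is the line along which they close (so a half turn about z gives the same grasp; the last joint's range is limited). The gripper opens to 87 mm and grips with 3 to 60 N. Pads are 19 mm wide; open, the fingers measure 117 mm over their backs; the gripper's body (75 mm by 190 mm) begins 51 mm behind the grasp point.
Start: joints at [-1.44, 0.527, 1.433, -0, 1.181, -0.178], TCP at [0.191, -0.595, 0.213] pointing down, gripper open.
Joint ranges: [-3.08, 3.08], [-0.75, 2.2], [0.22, 2.44], [-1.43, 4.57], [0, 2.65], [-2.85, 2.85]. Speed limits (rad/s): [2.79, 2.79, 3.14, 3.14, 3.14, 3.14].

## Interface

Orientations are given as a unit quaternion [x, y, z, w].
In Python, from rig import robot, cams gives the robot as it stands.
- The arm moves only by the shell command python3 -m pendant 'ROWS' [FORCE]. ROWS is JSON, a list of rows, each an object with "jaw": the opening, from 0 (shut) to 1 (fully open); "linear": the shift along the tool's x, y, z in cm, a list of three; "twist": the turn about the tool's z in degrees. A call has 1 to 12 rows; each row shifts and turns the commanded pose from where the row before left it, along the tool's axes as they then stand; what a row does not reach is not made up. A row lasts 1/12 s, in which the tool goes at most 41.7 mm and 7.16 degrees, less where a joint would pass 70% of its speed; a pose out of reach is approached as far as the arm can. A call is refused whole if a number of a shift passes 4.17 or a number of a turn 7.16, either way. A call with a gripper value outside its range is refused whole. The fingers move at their own pace and stop on an object; FORCE is the grip in N (left out, the last holds). Time passes only in rows, so rows that do not move let the fingers close. It gives the time, the measured TCP pose, the force, the opening and the grip force at its end, in the units of the state.
- robot.get_obs(): the state, without advancing time (a new reading comes with each control period).
- cams.camera(name): name is "scene" or "top" or "wrist"; returns a dict with "color" (480x640x3 uint8, blue, green, red), "depth" (480x640 float32, m along the optical axis (not along the pixel's ray), 0 where there is no reading), "fov_y" (degrees; the focal length in pixels is half the picture's height over the tangent of half this angle, whatever the lens; pixels are square), "cx", "cy" (the principal point, pixels), "k1" (the pictures are not rectified: a ray, as slopes to the right and down, at radius r is drawn at 1 + k1 r^2 times it, then the intrinsics apply), "view" (4x4, takes a point from world to camera coordinates). Camera axes: x right, y down, z forward; pixel columns grow to the right and rows downward; lengths in m; the calibration is good to about 2 mm. A picture is of the moment at which its call begins.
- robot.hand_in(): hands the job in; it is judged then, once.
The state is a dict: "time": time; "q": joint angles; "joint_velocities": joint speeds; "joint_torque": joint torques, N m; "position": TCP position; "tool_rot": TCP orientation; "ft_force": force on the tool from outside, world axes, zero at the start; "moment": the same for the moment, N m; "grip_width": finger opening in m; "grip_force": force on a finger pad.
Only numpy, scipy, OpenCV 4.12 (cv2) and the standard library are available. Lean on these libraries where they do the work, as an engineer would, in place of code of your own. Each camera call takes 0.05 s, during which the arm holds its last target. There are 200 camera calls.

## Working session

There is one attempt and no reset: what is moved stays moved. The work goes in short steps, Python scripts to look and compute and a shell command to move; the robot and the scene stay as the last step left them, time stands still between calls to the robot, and variables do not carry over. Pictures are saved under pics/ and viewed, at most 10 in all, crops included, and the job is handed in when it is done.

```bash
ls; mkdir -p pics
cat > h.py <<'E'
import numpy as np, cv2
from rig import robot, cams
def K(c):
    f=240/np.tan(np.radians(c['fov_y'])/2); return np.array([[f,0,c['cx']],[0,f,c['cy']],[0,0,1.]]), np.array([c['k1'],0,0,0.])
def pix2ray(c,uv):
    k,d=K(c); n=cv2.undistortPoints(np.array(uv,float).reshape(-1,1,2),k,d).reshape(-1,2)
    R=c['view'][:3,:3]; o=-R.T@c['view'][:3,3]
    return o, np.c_[n,np.ones(len(n))]@R
def onplane(c,uv,z):
    o,r=pix2ray(c,uv); return o+r*((z-o[2])/r[:,2])[:,None]
def bydepth(c,uv):
    o,r=pix2ray(c,uv); uv=np.array(uv,int).reshape(-1,2)
    return o+r*c['depth'][uv[:,1],uv[:,0]][:,None]
def proj(c,p):
    k,d=K(c); v=c['view']; return cv2.projectPoints(np.array(p,float).reshape(-1,1,3),cv2.Rodrigues(v[:3,:3])[0],v[:3,3],k,d)[0].reshape(-1,2)
E
python3 - <<'E'
from h import *
import pickle
for n in ("scene","top"):
    c=cams.camera(n); cv2.imwrite(f"pics/{n}0.png",c['color']); pickle.dump(c,open(f'{n}.pkl','wb'))
    print(n,c['fov_y'],c['cx'],c['cy'],c['k1'],c['view'].round(3).tolist())
print(robot.get_obs())
E
```

```text
pics
scene 50.55849758831334 323.6821485415766 250.29591846845184 -0.12932137995328302 [[-0.805, 0.593, 0.007, 0.442], [0.347, 0.481, -0.805, -0.151], [-0.481, -0.646, -0.593, 1.231], [0.0, 0.0, 0.0, 1.0]]
top 50.92924710607777 322.78323265524915 240.23370661597156 -0.021973602783709252 [[-0.005, -1.0, -0.018, 0.059], [-0.998, 0.006, -0.066, 0.591], [0.066, 0.018, -0.998, 1.171], [0.0, 0.0, 0.0, 1.0]]
{'time': 0.1, 'q': array([-1.43950546e+00,  5.28372603e-01,  1.43375391e+00,  2.33192569e-06,
        1.18139650e+00, -1.78512996e-01]), 'joint_velocities': array([-0.0002392 , -0.00326043, -0.00386671, -0.00125336, -0.00154207,
        0.00191495]), 'joint_torque': array([-2.79934147e-04, -4.40985167e+01, -1.77150482e+01,  6.34285226e-02,
        5.33457811e-02, -4.77194101e-05]), 'position': array([ 0.19047735, -0.5945687 ,  0.21197632]), 'tool_rot': array([ 9.88026274e-01,  1.54282696e-01,  2.38647768e-05, -9.64886405e-04]), 'ft_force': array([-0.03991904,  0.57280196, -0.31471652]), 'moment': array([0.01638278, 0.07844405, 0.00975607]), 'grip_force': 0.0, 'grip_width': 0.08738495390516444}
```

View pics/scene0.png

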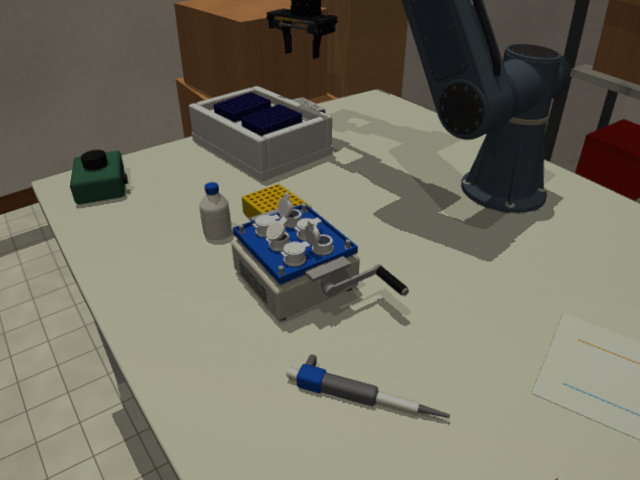

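View pics/top0.png

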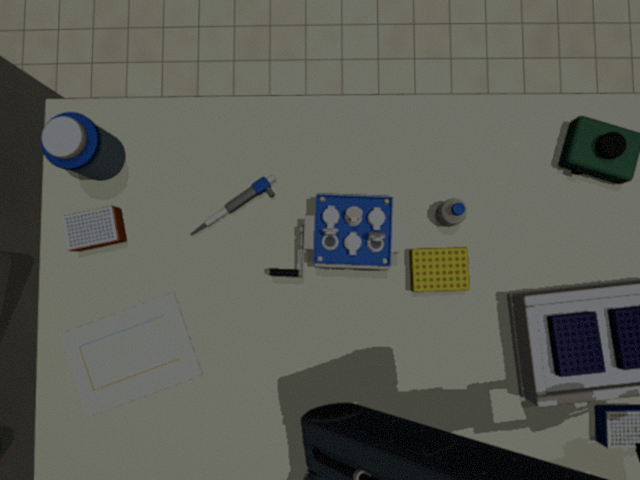

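The scene view shows the block near (295,250). In the top view the blue plate is at (353,231), with front-left (330,241), front-right (376,241) and back-middle (354,215) apparently open, and the grip at (284,272). Next I measure the plate and grip and enlarge the view.

Run:
```python
from h import *
import pickle
c=pickle.load(open('top.pkl','rb')); s=pickle.load(open('scene.pkl','rb'))
hsv=cv2.cvtColor(c['color'],cv2.COLOR_BGR2HSV)
m=cv2.inRange(hsv,(105,150,60),(130,255,255)); m[:180]=0;m[280:]=0;m[:,:305]=0;m[:,402:]=0
pts=cv2.findNonZero(m); r=cv2.minAreaRect(pts); print(r)
b=cv2.boxPoints(r)
W=onplane(c,b,0.094); print(W.round(4), 'centre',W.mean(0).round(4)); 
for i in range(4): print(np.linalg.norm(W[i]-W[(i+1)%4]).round(4), np.degrees(np.arctan2(*(W[(i+1)%4]-W[i])[[1,0]])).round(2))
g=(c['color'].max(2)<35).astype(np.uint8); g[:255]=0;g[290:]=0;g[:,:262]=0;g[:,306:]=0
gp=cv2.findNonZero(g); gr=cv2.minAreaRect(gp); print(gr,onplane(c,[gr[0]],0.06), onplane(c,cv2.boxPoints(gr),0.06).round(4).tolist())
a=cv2.resize(c['color'][185:285,260:405],None,fx=5,fy=5,interpolation=cv2.INTER_CUBIC)
d=cv2.resize(s['color'][180:310,220:420],None,fx=4,fy=4,interpolation=cv2.INTER_CUBIC)
a=np.clip(a*1.6,0,255).astype(np.uint8);d=np.clip(d*1.5,0,255).astype(np.uint8)
cv2.imwrite('pics/topc.png',a);cv2.imwrite('pics/scc.png',d)
```

```text
((352.6929016113281, 229.83108520507812), (75.82406616210938, 68.22207641601562), 2.2457423210144043)
[[ 0.5371  0.0756  0.094 ]
 [ 0.6891  0.0691  0.094 ]
 [ 0.6811 -0.0995  0.094 ]
 [ 0.5297 -0.0915  0.094 ]] centre [ 0.6092 -0.0116  0.094 ]
0.1521 -2.46
0.1688 -92.7
0.1517 176.97
0.1673 87.44
((283.48382568359375, 272.32421875), (27.265941619873047, 6.392014980316162), 2.862405300140381) [[0.51570419 0.14527979 0.06      ]] [[0.5101, 0.1767, 0.06], [0.5247, 0.176, 0.06], [0.5213, 0.1138, 0.06], [0.5068, 0.1146, 0.06]]
```

View pics/scc.png

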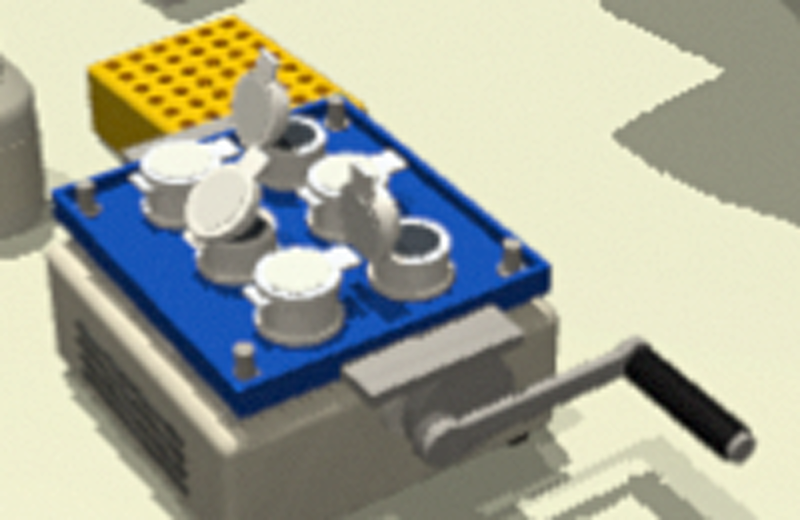

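The crop shows front-left (375,215) and front-right (260,110) standing open, and back-middle (225,200) half open. All the others are shut. The block centre is (0.609,-0.012) with a yaw of about -2.7°. The grip comes out at block (-101,152), which matches the spec.

I start moving and meanwhile work out the cap angles from depth.

```bash
cat >> h.py <<'E'
C=np.array([0.6092,-0.0116,0]); t=np.radians(-2.7); RB=np.array([[np.cos(t),-np.sin(t),0],[np.sin(t),np.cos(t),0],[0,0,1]])
def blk(p): return (np.array(p)-C)@RB
def wor(p): return np.array(p)@RB.T+C
def st():
    o=robot.get_obs(); x=o['tool_rot']; from scipy.spatial.transform import Rotation as Ro
    M=Ro.from_quat(x).as_matrix(); print('t',round(o['time'],2),'blk mm',(blk(o['position'])*1000).round(1),'yaw',np.degrees(np.arctan2(M[1,0],M[0,0])).round(2),'tilt',M[:,2].round(3),'F',(o['ft_force']@RB).round(1),'w',round(o['grip_width'],4),round(o['grip_force'],1),'q',o['q'].round(2))
def angles(*cs):
    for n,hx,y in (('a',-9,50),('b',-9,-50),('c',47,0)):
        for c in cs:
            v,u=np.mgrid[0:480,0:640]; uv=np.c_[u.ravel(),v.ravel()]
            b0=proj(c,wor(np.array([hx-20,y,130])/1000))[0]; k=np.abs(uv-b0).max(1)<45; uv=uv[k]; uv=uv[(uv>=0).all(1)&(uv[:,0]<640)&(uv[:,1]<480)]
            P=blk(bydepth(c,uv))*1000
            q=P[(abs(P[:,1]-y)<9)&(P[:,2]>121)&(P[:,2]<175)&(abs(P[:,0]-hx)<55)]
            if len(q)<3: print(n,'few pts -> low',len(q)); continue
            d=np.c_[hx-q[:,0],q[:,2]-112]; r=np.hypot(*d.T); j=r>15
            print(n,len(q),'ang',np.median(np.arctan2(d[j,1],d[j,0])).round(2),'top',q[q[:,2].argmax()].round(0),'rmax',r.max().round(0))
E
python3 -m pendant '[{"jaw":0,"linear":[0,0,-0.8],"twist":-7},{"jaw":0,"linear":[0,0,-0.8],"twist":-7},{"jaw":0,"linear":[0,0,-0.8],"twist":-7},{"jaw":0,"linear":[0,0,-0.8],"twist":-7},{"jaw":0,"linear":[0,0,-0.8],"twist":-7},{"jaw":0,"linear":[0,0,-0.8],"twist":-7},{"jaw":0,"linear":[0,0,-0.8],"twist":-7},{"jaw":0,"linear":[0,0,-0.8],"twist":-7},{"jaw":0,"linear":[0,0,-0.8],"twist":-7},{"jaw":0,"linear":[0,0,-0.8],"twist":-6.6}]' 20
python3 - <<'E'
from h import *
import pickle
st()
for n in('top','scene'): print(n);angles(pickle.load(open(n+'.pkl','rb')))
E
```

```text
time: 0.93
position: [0.1905, -0.5947, 0.2926]
tool_rot: [0.721, 0.693, 0.0, -0.001]
ft_force: [-0.5, -0.2, -0.3]
grip_width: 0.0287
grip_force: 0.0
t 0.93 blk mm [-390.8 -602.2  292.6] yaw 87.69 tilt [-0.     0.001 -1.   ] F [-0.5 -0.2 -0.3] w 0.0287 0.0 q [-1.44  0.45  1.33  0.    1.36 -1.4 ]
top
a 82 ang 1.61 top [ -4.  48. 161.] rmax 49.0
b 85 ang 1.38 top [-19. -49. 161.] rmax 50.0
c 113 ang 0.88 top [ 16.   4. 149.] rmax 48.0
scene
a 121 ang 1.76 top [ -4.  55. 157.] rmax 45.0
b 122 ang 1.41 top [-18. -52. 156.] rmax 45.0
c 147 ang 0.81 top [ 16.   1. 144.] rmax 45.0
```

```bash
python3 -m pendant '[{"jaw":0,"linear":[3.2,2.1,0],"twist":0},{"jaw":0,"linear":[3.2,2.1,0],"twist":0},{"jaw":0,"linear":[3.2,2.1,0],"twist":0},{"jaw":0,"linear":[3.2,2.1,0],"twist":0},{"jaw":0,"linear":[3.2,2.1,0],"twist":0},{"jaw":0,"linear":[3.2,2.1,0],"twist":0},{"jaw":0,"linear":[3.2,2.1,0],"twist":0},{"jaw":0,"linear":[3.2,2.1,0],"twist":0},{"jaw":0,"linear":[3.2,2.1,0],"twist":0},{"jaw":0,"linear":[3.2,2.1,0],"twist":0}]'
python3 -m pendant '[{"jaw":0,"linear":[3.2,2.2,0],"twist":0},{"jaw":0,"linear":[3.2,2.2,0],"twist":0},{"jaw":0,"linear":[3.2,2.2,0],"twist":0},{"jaw":0,"linear":[3.2,2.2,0],"twist":0},{"jaw":0,"linear":[3.2,2.2,0],"twist":0},{"jaw":0,"linear":[3.2,2.2,0],"twist":0},{"jaw":0,"linear":[3.2,2.2,0],"twist":0},{"jaw":0,"linear":[3.2,2.2,0],"twist":0},{"jaw":0,"linear":[3.2,2.2,0],"twist":0},{"jaw":0,"linear":[3.2,2.2,0],"twist":0},{"jaw":0,"linear":[0,0,0],"twist":0}]'
python3 -c "
from h import *
st()"
```

```text
time: 1.77
position: [0.4156, -0.2834, 0.2926]
tool_rot: [0.723, 0.69, 0.0, -0.0]
ft_force: [0.8, -1.2, 0.5]
grip_width: 0.0007
grip_force: 0.0
time: 2.68
position: [0.6529, 0.0304, 0.2918]
tool_rot: [0.721, 0.693, 0.002, -0.0]
ft_force: [1.3, 0.1, -0.6]
grip_width: 0.0005
grip_force: 0.0
t 2.68 blk mm [ 41.6  44.  291.8] yaw 87.69 tilt [ 0.002  0.004 -1.   ] F [ 1.3  0.2 -0.6] w 0.0005 0.0 q [-0.13  0.5   1.26  0.    1.38 -0.09]
```

```bash
python3 -m pendant '[{"jaw":0,"linear":[0.6,-0.5,3.4],"twist":0.4},{"jaw":0,"linear":[0,0,3.4],"twist":0},{"jaw":0,"linear":[0,0,3.4],"twist":0},{"jaw":0,"linear":[0,0,3.4],"twist":0},{"jaw":0,"linear":[0,0,0],"twist":0}]'
python3 -c "
from h import *
st()"
```

```text
time: 3.1
position: [0.6388, 0.0308, 0.1491]
tool_rot: [0.726, 0.688, -0.005, -0.006]
ft_force: [-1.7, -0.2, -0.5]
grip_width: 0.0006
grip_force: 0.0
t 3.1 blk mm [ 27.5  43.7 149.1] yaw 86.95 tilt [-0.016  0.002 -1.   ] F [-1.7 -0.3 -0.5] w 0.0006 0.0 q [-0.13  0.63  1.44 -0.    1.09 -0.07]
```

```bash
python3 -m pendant '[{"jaw":0,"linear":[0,0,0],"twist":0},{"jaw":0,"linear":[0,0,0],"twist":0}]' | tail -0
python3 -c "
from h import *
st()"
```

```text
t 3.27 blk mm [ 34.9  43.3 158.4] yaw 86.93 tilt [ 0.002 -0.    -1.   ] F [0.7 0.3 0.4] w 0.0004 0.0 q [-0.13  0.62  1.43 -0.    1.09 -0.07]Exception ignored on flushing sys.stdout:
BrokenPipeError: [Errno 32] Broken pipe
```

```bash
python3 -m pendant '[{"jaw":0,"linear":[0.7,-1,0.1],"twist":0},{"jaw":0,"linear":[0,-1,0],"twist":0},{"jaw":0,"linear":[0,-0.5,0],"twist":0},{"jaw":0,"linear":[0,-0.9,0],"twist":0},{"jaw":0,"linear":[0,-0.9,0.2],"twist":0},{"jaw":0,"linear":[0,-0.8,0.5],"twist":0},{"jaw":0,"linear":[0,-0.6,0.7],"twist":0},{"jaw":0,"linear":[0,-1,0.2],"twist":0},{"jaw":0,"linear":[0,-0.8,0.2],"twist":0},{"jaw":0,"linear":[0,0,0],"twist":0},{"jaw":0,"linear":[0,0,0],"twist":0}]'
python3 -c "
from h import *
st()"
```

```text
time: 4.18
position: [0.5704, 0.0414, 0.1378]
tool_rot: [0.726, 0.688, 0.0, 0.0]
ft_force: [0.1, -0.2, -0.1]
grip_width: 0.0003
grip_force: 0.0
t 4.18 blk mm [-41.3  51.1 137.8] yaw 86.94 tilt [ 0.  0. -1.] F [ 0.1 -0.2 -0.1] w 0.0003 0.0 q [-0.12  0.55  1.64  0.    0.95 -0.07]
```

```bash
cat >> h.py <<'E'
def snap(n):
    s=cams.camera('scene'); d=cv2.resize(s['color'][160:310,220:420],None,fx=4,fy=4,interpolation=cv2.INTER_CUBIC)
    cv2.imwrite(f'pics/{n}.png',np.clip(d*1.5,0,255).astype(np.uint8)); return s
E
python3 -c "
from h import *
s=snap('s1');angles(s)"
```

```text
a 199 ang 1.68 top [-30.  51. 174.] rmax 68.0
b 69 ang 1.49 top [-10. -47. 145.] rmax 33.0
c 144 ang 0.82 top [ 16.   7. 144.] rmax 45.0
```

View pics/s1.png

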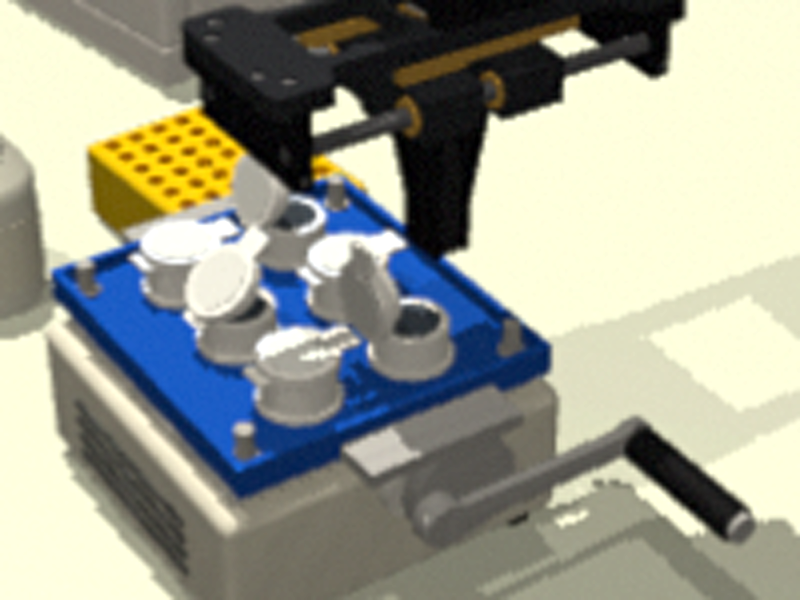

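Cap a still stands, and the finger at (440,240) looks further towards the robot than expected. I check where the cameras place the fingertip.

```bash
python3 -c "
from h import *
s=cams.camera('scene'); o=robot.get_obs()
print(proj(s,o['position']),proj(s,o['position']-[0,0,.017]))
uv=[[329,218],[333,215],[326,200],[332,190]]
print(s['depth'][[218,215,200,190],[329,333,326,332]])
print((blk(bydepth(s,uv))*1000).round(0))
c=cams.camera('top'); print(proj(c,o['position'])); u=np.array([[x,y] for y in range(225,275,8) for x in range(310,350,8)]);P=(blk(bydepth(c,u))*1000).round(0); print(np.c_[u,P][P[:,2]>122])
print(s['view'].round(2).tolist())
"
```

```text
[[328.22567119 223.68486969]] [[328.10443365 232.09694527]]
[0.8248958  0.8294958  0.80204993 0.7608173 ]
[[-33.  63. 158.]
 [-42.  61. 160.]
 [-28.  62. 194.]
 [-20.  89. 227.]]
[[328.78634466 245.7516688 ]]
[[ 310.  225.  -31.   76.  491.]
 [ 318.  225.  -30.   65.  490.]
 [ 326.  225.  -30.   53.  489.]
 [ 334.  225.  -30.   42.  492.]
 [ 342.  225.  -29.   30.  488.]
 [ 310.  233.  -42.   76.  491.]
 [ 318.  233.  -42.   64.  493.]
 [ 326.  233.  -41.   53.  491.]
 [ 334.  233.  -41.   41.  490.]
 [ 342.  233.  -41.   30.  491.]
 [ 310.  241.  -54.   75.  488.]
 [ 318.  241.  -53.   64.  489.]
 [ 326.  241.  -53.   52.  491.]
 [ 334.  241.  -52.   41.  490.]
 [ 342.  241.  -52.   30.  490.]
 [ 310.  249.  -65.   75.  479.]
 [ 318.  249.  -64.   64.  482.]
 [ 326.  249.  -64.   52.  484.]
 [ 334.  249.  -63.   40.  484.]
 [ 342.  249.  -63.   29.  485.]
 [ 310.  257.  -76.   76.  458.]
 [ 318.  257.  -75.   64.  464.]
 [ 326.  257.  -75.   52.  468.]
 [ 334.  257.  -75.   40.  472.]
 [ 342.  257.  -74.   28.  473.]
 [ 310.  265.  -85.   81.  317.]
 [ 318.  265.  -85.   67.  317.]
 [ 326.  265.  -84.   53.  318.]
 [ 334.  265.  -84.   39.  319.]
 [ 342.  265.  -83.   25.  319.]
 [ 310.  273. -100.   84.  232.]
 [ 318.  273.  -99.   68.  261.]
 [ 326.  273.  -98.   53.  259.]
 [ 334.  273.  -98.   38.  263.]
 [ 342.  273.  -97.   23.  236.]]
[[-0.81, 0.59, 0.01, 0.44], [0.35, 0.48, -0.81, -0.15], [-0.48, -0.65, -0.59, 1.23], [0.0, 0.0, 0.0, 1.0]]
```

```bash
python3 -c "
from h import *
print(robot.nose_length,[a for a in dir(robot) if a[0]!='_'])
st()
w=cams.camera('wrist'); cv2.imwrite('pics/w1.png',np.clip(w['color']*1.5,0,255).astype(np.uint8)); V=w['view']; o=-V[:3,:3].T@V[:3,3]; print('wrist cam blk',(blk(o)*1000).round(0),V[:3,:3].round(2).tolist())
s=cams.camera('scene');d=s['color'];
g=(d[190:240,318:345].max(2)<30); print('dark bottom row',190+np.nonzero(g.any(1))[0].max())
for p in [(-41,61,121),(-41,61,152),(-77,40,94),(-77,85,94)]: print(p,proj(s,wor(np.array(p)/1000.)))
print((blk(bydepth(s,[[329,218],[329,221],[329,224],[200,300],[300,320]]))*1000).round(0))
st()
"
```

```text
0.017 ['Unreachable', 'get_obs', 'hand_in', 'nose_length']
t 4.33 blk mm [-40.2  51.  138.1] yaw 86.94 tilt [ 0.002 -0.    -1.   ] F [0.1 0.2 0. ] w 0.0008 0.0 q [-0.12  0.55  1.64  0.    0.95 -0.07]
wrist cam blk [-39. 125. 308.] [[1.0, -0.05, 0.0], [-0.05, -0.96, 0.27], [-0.01, -0.27, -0.96]]
dark bottom row 224
(-41, 61, 121) [[331.81226783 234.82526044]]
(-41, 61, 152) [[332.11748109 219.27988181]]
(-77, 40, 94) [[341.65833042 235.42464656]]
(-77, 85, 94) [[356.86294398 247.98962646]]
[[-35.  61. 157.]
 [-34.  62. 152.]
 [-35.  61. 145.]
 [362. 636. 605.]
 [ 46.  97.  -1.]]
t 4.43 blk mm [-40.4  51.1 138. ] yaw 86.95 tilt [ 0.001 -0.    -1.   ] F [ 0.4 -0.5 -0.2] w 0.0008 0.0 q [-0.12  0.55  1.64 -0.    0.95 -0.07]
```

View pics/w1.png

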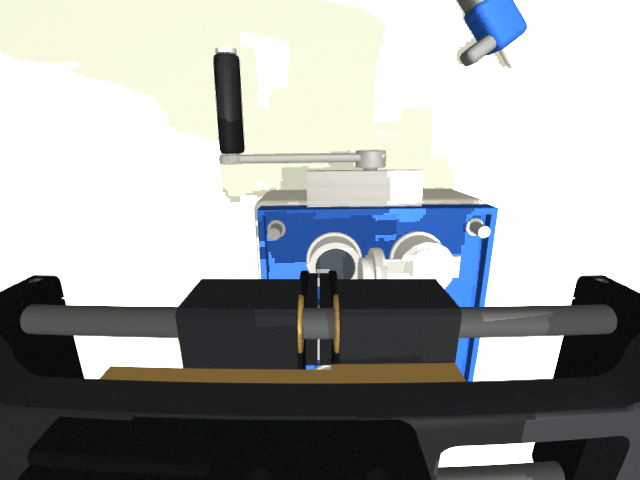

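```bash
python3 -c "
from h import *
import pickle
s=pickle.load(open('scene.pkl','rb'))
p=np.array([0.19047735,-0.5945687,0.21197632]); a=2*np.arctan2(.1543,.988); y=np.array([np.sin(a),-np.cos(a),0])
for sg in(-1,1):
  for dz in (-.017,0.013): print(sg,dz,proj(s,p+sg*y*.05+[0,0,dz]))
for u0,u1 in((283,296),(310,325)):
  g=s['color'][20:80,u0:u1].max(2)<45; r=20+np.nonzero(g.sum(1)>1)[0].max(); c=u0+np.nonzero(g[r-20])[0]; print(r,c); print(bydepth(s,[[int(c.mean()),r-k] for k in (0,1,2,4)]).round(3))
"
```

```text
-1 -0.017 [[315.9146473   66.25491904]]
-1 0.013 [[315.90590381  55.47732291]]
1 -0.017 [[287.99143775  60.36096443]]
1 0.013 [[287.69678133  49.91577499]]
53 [285 286 287 288]
[[-0.003 -0.982  0.112]
 [ 0.216 -0.636  0.222]
 [ 0.213 -0.641  0.223]
 [ 0.215 -0.637  0.23 ]]
58 [313 314 315]
[[ 0.186 -0.541  0.221]
 [ 0.186 -0.541  0.224]
 [ 0.185 -0.543  0.226]
 [ 0.184 -0.543  0.231]]
```

The fingertips show about 25 mm higher than the reported pose implies, both at the start and now. That also explains why the finger passed over the cap. From here I use tip ≈ TCP z + 8 mm, and contact should confirm it. I go back behind cap a.

```bash
python3 -m pendant '[{"jaw":0,"linear":[0,0,-2],"twist":0},{"jaw":0,"linear":[0,0,-2],"twist":0},{"jaw":0,"linear":[0,2.5,0],"twist":0},{"jaw":0,"linear":[0,2.5,0],"twist":0},{"jaw":0,"linear":[0,2.5,0],"twist":0},{"jaw":0,"linear":[0,0,1.6],"twist":0},{"jaw":0,"linear":[0,0,1.6],"twist":0},{"jaw":0,"linear":[0,0,1.5],"twist":0},{"jaw":0,"linear":[0,0,0],"twist":0},{"jaw":0,"linear":[0,0,0],"twist":0}]'
python3 -c "
from h import *
st()"
```

```text
time: 5.27
position: [0.6449, 0.0375, 0.13]
tool_rot: [0.726, 0.688, -0.001, -0.001]
ft_force: [-0.7, -0.8, -0.1]
grip_width: 0.0006
grip_force: 0.0
t 5.27 blk mm [ 33.4  50.7 130. ] yaw 86.95 tilt [-0.002  0.    -1.   ] F [-0.7 -0.8 -0.1] w 0.0006 0.0 q [-0.11  0.65  1.45  0.    1.04 -0.06]
```

```bash
python3 -m pendant '[{"jaw":0,"linear":[0,-1.2,0],"twist":0},{"jaw":0,"linear":[0,-1.2,-0.2],"twist":0},{"jaw":0,"linear":[0,-0.9,0],"twist":0},{"jaw":0,"linear":[0,-0.9,0.2],"twist":0},{"jaw":0,"linear":[0,-0.8,0.5],"twist":0},{"jaw":0,"linear":[0,-0.6,0.6],"twist":0},{"jaw":0,"linear":[0,-1,0.2],"twist":0},{"jaw":0,"linear":[0,-0.8,0.2],"twist":0},{"jaw":0,"linear":[0,0,0],"twist":0},{"jaw":0,"linear":[0,0,0],"twist":0}]'
python3 -c "
from h import *
st()
s=snap('s2'); angles(s)"
```

```text
time: 6.1
position: [0.5707, 0.0415, 0.1155]
tool_rot: [0.726, 0.688, -0.0, -0.001]
ft_force: [0.3, -0.1, 1.1]
grip_width: 0.0005
grip_force: 0.1
t 6.1 blk mm [-40.9  51.2 115.5] yaw 86.94 tilt [-0.001  0.    -1.   ] F [ 0.3 -0.   1.1] w 0.0005 0.1 q [-0.12  0.59  1.65  0.    0.9  -0.07]
a 142 ang 1.03 top [-23.  54. 174.] rmax 70.0
b 7 ang nan top [ -6. -48. 123.] rmax 11.0
c 151 ang 0.82 top [ 16.   1. 144.] rmax 45.0
  return _methods._mean(a, axis=axis, dtype=dtype,
  ret = ret.dtype.type(ret / rcount)
```

View pics/s2.png

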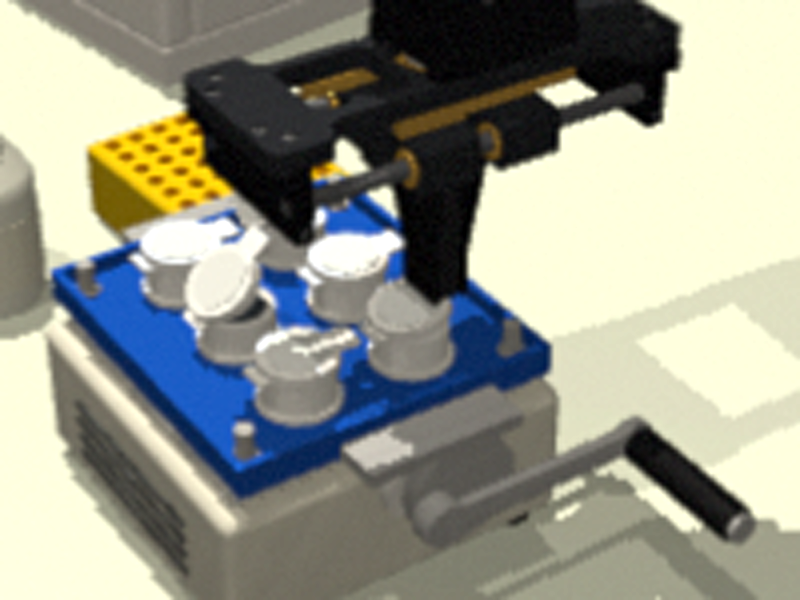

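Cap a has swung over and the finger at (440,290) is on its tab half. Now I press it down.

```bash
python3 -m pendant '[{"jaw":0,"linear":[0,0,0.4],"twist":0},{"jaw":0,"linear":[0,0,0.3],"twist":0},{"jaw":0,"linear":[0,0,0.2],"twist":0},{"jaw":0,"linear":[0,0,0],"twist":0}]'
python3 -c "
from h import *
st()"
```

```text
time: 6.48
position: [0.5715, 0.0414, 0.108]
tool_rot: [0.726, 0.688, -0.0, -0.0]
ft_force: [-3.5, 0.8, 10.7]
grip_width: 0.0006
grip_force: 5.5
t 6.48 blk mm [-40.1  51.2 108. ] yaw 86.96 tilt [-0. -0. -1.] F [-3.5  0.7 10.7] w 0.0006 5.5 q [-0.12  0.6   1.66 -0.    0.88 -0.07]
```

```bash
python3 -m pendant '[{"jaw":0,"linear":[0,0,0.2],"twist":0},{"jaw":0,"linear":[0,0,0],"twist":0},{"jaw":0,"linear":[0,0,0],"twist":0}]'
python3 -c "
from h import *
st()"
```

```text
time: 6.73
position: [0.5716, 0.0414, 0.1077]
tool_rot: [0.726, 0.688, 0.0, 0.0]
ft_force: [-5.9, 0.1, 20.3]
grip_width: 0.0004
grip_force: 10.4
t 6.73 blk mm [-40.1  51.2 107.7] yaw 86.97 tilt [ 0.001 -0.    -1.   ] F [-5.9 -0.2 20.3] w 0.0004 10.4 q [-0.12  0.6   1.66 -0.    0.88 -0.07]
```

Stiff contact at TCP z 107.7 means cap a has bottomed and is shut, and it puts the tip at TCP + 10 mm. Cap c is next, pressed from above.

```bash
python3 -m pendant '[{"jaw":0,"linear":[0,0,-2],"twist":0},{"jaw":0,"linear":[0,0,-3],"twist":0},{"jaw":0,"linear":[0,0,-2.5],"twist":0},{"jaw":0,"linear":[-1.7,1.7,0],"twist":0.4},{"jaw":0,"linear":[-1.7,1.7,0],"twist":0},{"jaw":0,"linear":[-1.7,1.9,0],"twist":0},{"jaw":0,"linear":[0,0,1.5],"twist":0},{"jaw":0,"linear":[0,0,1.5],"twist":0},{"jaw":0,"linear":[0,0,1],"twist":0},{"jaw":0,"linear":[0,0,1],"twist":0},{"jaw":0,"linear":[0,0,0],"twist":0},{"jaw":0,"linear":[0,0,0],"twist":0}]'
python3 -c "
from h import *
st()"
```

```text
time: 7.73
position: [0.6213, -0.0123, 0.1291]
tool_rot: [0.728, 0.686, -0.0, -0.0]
ft_force: [-0.3, -0.4, -0.5]
grip_width: 0.0004
grip_force: 0.0
t 7.73 blk mm [ 1.210e+01 -1.000e-01  1.291e+02] yaw 86.57 tilt [-0.001  0.    -1.   ] F [-0.3 -0.4 -0.5] w 0.0004 0.0 q [-0.2   0.62  1.52  0.    1.   -0.14]
```

```bash
python3 -m pendant '[{"jaw":0,"linear":[0,0,0.6],"twist":-0.7},{"jaw":0,"linear":[0,0,0.5],"twist":0},{"jaw":0,"linear":[0,0,0.5],"twist":0},{"jaw":0,"linear":[0,0,0.4],"twist":0},{"jaw":0,"linear":[0,0,0.3],"twist":0},{"jaw":0,"linear":[0,0,0.2],"twist":0},{"jaw":0,"linear":[0,0,0],"twist":0},{"jaw":0,"linear":[0,0,0],"twist":0}]'
python3 -c "
from h import *
st()"
```

```text
time: 8.4
position: [0.6213, -0.0125, 0.1078]
tool_rot: [0.724, 0.69, 0.0, 0.0]
ft_force: [-5.0, 0.5, 17.2]
grip_width: 0.0006
grip_force: 8.3
t 8.4 blk mm [ 12.2  -0.4 107.8] yaw 87.27 tilt [ 0.001 -0.    -1.   ] F [-5.1  0.2 17.2] w 0.0006 8.3 q [-0.2   0.65  1.53 -0.    0.96 -0.15]
```

Cap c is shut, with the same bottoming height. Now cap b.

```bash
python3 -m pendant '[{"jaw":0,"linear":[0,0,-2.5],"twist":0},{"jaw":0,"linear":[0,0,-3],"twist":0},{"jaw":0,"linear":[0,0,-1.9],"twist":0},{"jaw":0,"linear":[-1.7,0.7,0],"twist":0},{"jaw":0,"linear":[-1.7,0.7,0],"twist":0},{"jaw":0,"linear":[-1.6,0.6,0],"twist":0},{"jaw":0,"linear":[0,0,1.8],"twist":0},{"jaw":0,"linear":[0,0,1.8],"twist":0},{"jaw":0,"linear":[0,0,1.3],"twist":0},{"jaw":0,"linear":[0,0,0],"twist":0},{"jaw":0,"linear":[0,0,0],"twist":0}]'
python3 -c "
from h import *
st()"
```

```text
time: 9.32
position: [0.638, -0.0643, 0.1279]
tool_rot: [0.724, 0.69, -0.001, -0.002]
ft_force: [0.4, 0.0, -0.5]
grip_width: 0.0004
grip_force: 0.0
t 9.32 blk mm [ 31.3 -51.3 127.9] yaw 87.18 tilt [-0.004  0.001 -1.   ] F [ 0.4  0.  -0.5] w 0.0004 0.0 q [-0.27  0.65  1.46 -0.    1.03 -0.23]
```

```bash
python3 -m pendant '[{"jaw":0,"linear":[0,-1.1,-0.2],"twist":0},{"jaw":0,"linear":[0,-1.1,-0.2],"twist":0},{"jaw":0,"linear":[0,-0.9,0],"twist":0},{"jaw":0,"linear":[0,-0.9,0.2],"twist":0},{"jaw":0,"linear":[0,-0.8,0.5],"twist":0},{"jaw":0,"linear":[0,-0.6,0.6],"twist":0},{"jaw":0,"linear":[0,-1,0.2],"twist":0},{"jaw":0,"linear":[0,-0.8,0.2],"twist":0},{"jaw":0,"linear":[0,0,0],"twist":0},{"jaw":0,"linear":[0,0,0],"twist":0}]'
python3 -c "
from h import *
st()"
```

```text
time: 10.15
position: [0.5666, -0.06, 0.1166]
tool_rot: [0.724, 0.69, -0.0, -0.0]
ft_force: [-0.7, -1.3, 0.6]
grip_width: 0.0003
grip_force: 0.0
t 10.15 blk mm [-40.2 -50.4 116.6] yaw 87.24 tilt [-0.001  0.    -1.   ] F [-0.7 -1.4  0.6] w 0.0003 0.0 q [-0.3   0.58  1.66  0.    0.9  -0.25]
```

```bash
python3 -m pendant '[{"jaw":0,"linear":[0,0,0.4],"twist":0},{"jaw":0,"linear":[0,0,0.3],"twist":0},{"jaw":0,"linear":[0,0,0.3],"twist":0},{"jaw":0,"linear":[0,0,0.2],"twist":0},{"jaw":0,"linear":[0,0,0],"twist":0},{"jaw":0,"linear":[0,0,0],"twist":0}]'
python3 -c "
from h import *
st()"
```

```text
time: 10.65
position: [0.5674, -0.0602, 0.1077]
tool_rot: [0.724, 0.69, 0.0, 0.001]
ft_force: [-7.1, 0.1, 20.3]
grip_width: 0.0004
grip_force: 10.3
t 10.65 blk mm [-39.5 -50.5 107.7] yaw 87.28 tilt [ 0.001 -0.001 -1.   ] F [-7.1 -0.2 20.3] w 0.0004 10.3 q [-0.3   0.6   1.67 -0.    0.88 -0.25]
```

```bash
python3 -m pendant '[{"jaw":0,"linear":[0,0,-2.5],"twist":0},{"jaw":0,"linear":[0,0,-3],"twist":0},{"jaw":0,"linear":[0,0,-2],"twist":0},{"jaw":0.3,"linear":[2.9,-0.9,0],"twist":0},{"jaw":0.5,"linear":[2.9,-0.9,0],"twist":0},{"jaw":0.5,"linear":[2.9,-0.9,0],"twist":0},{"jaw":0.5,"linear":[2.9,-0.9,0],"twist":0},{"jaw":0.5,"linear":[2.9,-0.9,0],"twist":0},{"jaw":0.5,"linear":[2.9,-0.9,0],"twist":0},{"jaw":0.5,"linear":[2.9,-0.8,0],"twist":0},{"jaw":0.5,"linear":[0,0,0],"twist":0},{"jaw":0.5,"linear":[0,0,0],"twist":0}]'
python3 -c "
from h import *
st()
s=snap('s3'); angles(s)
w=cams.camera('wrist'); cv2.imwrite('pics/w3.png',w['color'])" 2>/dev/null
```

```text
time: 11.65
position: [0.5146, 0.1472, 0.1795]
tool_rot: [0.723, 0.691, -0.0, 0.0]
ft_force: [0.1, 0.0, -0.5]
grip_width: 0.0424
grip_force: 0.0
t 11.65 blk mm [-102.   154.1  179.5] yaw 87.45 tilt [-0. -0. -1.] F [ 0.1  0.  -0.5] w 0.0424 0.0 q [ 0.07  0.45  1.69 -0.    1.    0.11]
a few pts -> low 0
b few pts -> low 0
c few pts -> low 0
```

View pics/s3.png

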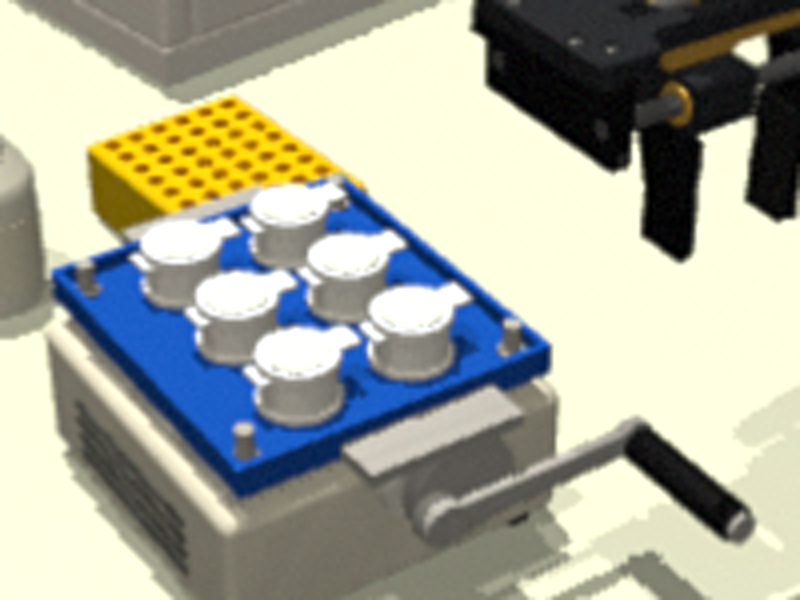

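All six caps are shut and level. Now the fingers go down over the grip.

```bash
python3 -m pendant '[{"jaw":0.5,"linear":[-0.2,0.1,2],"twist":0},{"jaw":0.5,"linear":[0,0,3],"twist":0},{"jaw":0.5,"linear":[0,0,3],"twist":0},{"jaw":0.5,"linear":[0,0,3],"twist":0},{"jaw":0.5,"linear":[0,0,2.5],"twist":0},{"jaw":0.5,"linear":[0,0,1.3],"twist":0},{"jaw":0.5,"linear":[0,0,0],"twist":0},{"jaw":0.5,"linear":[0,0,0],"twist":0},{"jaw":0.2,"linear":[0,0,0],"twist":0},{"jaw":0,"linear":[0,0,0],"twist":0},{"jaw":0,"linear":[0,0,0],"twist":0},{"jaw":0,"linear":[0,0,0],"twist":0}]' 30
python3 -c "
from h import *
st()"
```

```text
time: 12.75
position: [0.5166, 0.1436, 0.0329]
tool_rot: [0.724, 0.69, 0.001, 0.001]
ft_force: [-0.6, 0.6, -0.2]
grip_width: 0.0246
grip_force: 0.0
t 12.75 blk mm [-99.8 150.7  32.9] yaw 87.25 tilt [ 0.002  0.    -1.   ] F [-0.7  0.6 -0.2] w 0.0246 0.0 q [0.06 0.69 1.79 0.   0.66 0.11]
```

```bash
python3 -m pendant '[{"jaw":0,"linear":[0,0,0],"twist":0},{"jaw":0,"linear":[0,0,0],"twist":0},{"jaw":0,"linear":[0,0,0],"twist":0},{"jaw":0,"linear":[0,0,0],"twist":0}]' 30
python3 -c "
from h import *
st()"
```

```text
time: 13.08
position: [0.5144, 0.1438, 0.0322]
tool_rot: [0.724, 0.69, -0.001, -0.001]
ft_force: [-4.5, -0.2, 5.6]
grip_width: 0.0173
grip_force: 30.0
t 13.08 blk mm [-102.   150.7   32.2] yaw 87.27 tilt [-0.002 -0.    -1.   ] F [-4.5 -0.4  5.6] w 0.0173 30.0 q [0.06 0.69 1.79 0.   0.66 0.11]
```

Gripped at 17.3 mm, which fits the 18 mm sleeve. I swing the lever half way first.

```bash
python3 -m pendant '[{"jaw":0,"linear":[0,0.09,-1.31],"twist":0},{"jaw":0,"linear":[0,0.25,-1.28],"twist":0},{"jaw":0,"linear":[0,0.42,-1.24],"twist":0},{"jaw":0,"linear":[0,0.58,-1.17],"twist":0},{"jaw":0,"linear":[0,0.73,-1.09],"twist":0},{"jaw":0,"linear":[0,0.86,-0.98],"twist":0},{"jaw":0,"linear":[0,0,0],"twist":0},{"jaw":0,"linear":[0,0,0],"twist":0}]'
python3 -c "
from h import *
st()"
```

```text
time: 13.75
position: [0.5431, 0.1425, 0.1025]
tool_rot: [0.724, 0.69, -0.001, -0.001]
ft_force: [-3.9, 0.4, 0.9]
grip_width: 0.0172
grip_force: 30.0
t 13.75 blk mm [-73.3 150.9 102.5] yaw 87.26 tilt [-0.004  0.    -1.   ] F [-3.9  0.2  0.9] w 0.0172 30.0 q [0.06 0.6  1.69 0.   0.86 0.1 ]
```

```bash
python3 -m pendant '[{"jaw":0,"linear":[0,0.98,-0.86],"twist":0},{"jaw":0,"linear":[0,1.09,-0.73],"twist":0},{"jaw":0,"linear":[0,1.17,-0.58],"twist":0},{"jaw":0,"linear":[0,1.24,-0.42],"twist":0},{"jaw":0,"linear":[0,1.28,-0.25],"twist":0},{"jaw":0,"linear":[0,1.31,-0.09],"twist":0},{"jaw":0,"linear":[0,0,0],"twist":0},{"jaw":0,"linear":[0,0,0],"twist":0},{"jaw":0,"linear":[0,0,0],"twist":0}]'
python3 -c "
from h import *
st()
s=snap('s4')
c=cams.camera('top')
hsv=cv2.cvtColor(s['color'],cv2.COLOR_BGR2HSV)
p=s['color'][250:300,300:400]
cv2.imwrite('pics/w4.png',cams.camera('wrist')['color'])
"
```

```text
time: 14.5
position: [0.6161, 0.1394, 0.1324]
tool_rot: [0.724, 0.69, 0.001, 0.0]
ft_force: [-1.3, 2.4, 4.9]
grip_width: 0.017
grip_force: 30.0
t 14.5 blk mm [ -0.3 151.2 132.4] yaw 87.26 tilt [ 0.002  0.001 -1.   ] F [-1.4  2.4  4.9] w 0.017 30.0 q [0.05 0.63 1.49 0.   1.02 0.09]
```

View pics/s4.png

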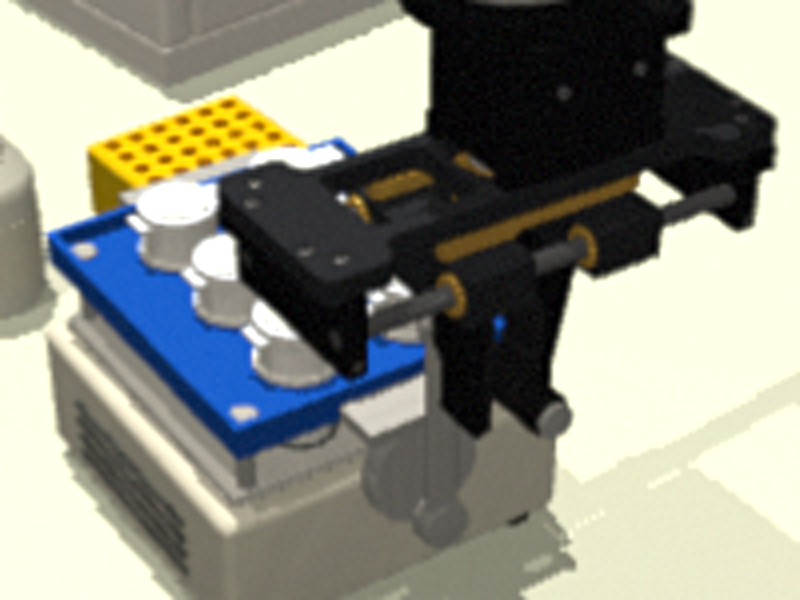

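The lever arm runs straight up from its hub at (440,522) to the grip, and the rack is raised. I check the uprightness and lift numerically.

```bash
python3 -c "
from h import *
import pickle
s=cams.camera('scene'); s0=pickle.load(open('scene.pkl','rb'))
uv=[[330,290],[329,291],[329,280],[329,270],[328,260],[328,253]]
print((blk(bydepth(s,uv))*1000).round(1))
print('lift',[(blk(bydepth(x,[[i,j]]))[0]*1000).round(1) for x,i,j in ((s,256,240),(s,265,255),(s0,260,250),(s0,270,262))])
# lever arm centreline per row at y~119 plane
for r in (262,268,274,280):
    P=blk(bydepth(s,[[u,r] for u in range(318,345)]))*1000; k=(P[:,1]>112); print(r,P[k].mean(0).round(1),k.sum())
st()"
```

```text
[[  3.2 122.   64.1]
 [  3.8 120.2  60.9]
 [  3.8 119.5  83.7]
 [  3.9 119.2 104. ]
 [  6.5 119.9 125.5]
 [  6.4 119.4 138.7]]
lift [array([ 67.1,  -7. , 111.9]), array([ 76.2,  42.3, 115. ]), array([63. , -3.2, 91.6]), array([64.7, 35.4, 91.5])]
262 [ 12.9 144.6 140.3] 17
268 [  6.  131.7 117.3] 13
274 [  1.7 117.7  94. ] 8
280 [  1.5 117.7  81.4] 8
t 14.7 blk mm [ -0.6 151.1 132.3] yaw 87.25 tilt [ 0.001  0.001 -1.   ] F [-1.5  4.2  6. ] w 0.0168 30.0 q [0.05 0.63 1.49 0.   1.02 0.09]
```

```bash
python3 -c "
from rig import robot
print(robot.hand_in())"
```

```text
the job is handed in; nothing more can be done
None
```

I shut the three open caps (front left, front right and back middle), then turned the lever upright with the rack about 20 mm up, and handed the job in at about 15 s with the gripper still holding the lever; no verdict came back.

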